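# Load the bench shaker for the next extraction run

### The arm

A 6-joint arm with a two-finger parallel gripper is mounted at the origin on the work surface. World frame = base frame: x ahead of the robot, y to its left, z up, the work surface at z = 0. Lengths are in m, angles in rad, forces in N, time in s.
With the tool pointing down it reaches from about 0.275 to 0.825 m from the base axis. Payload 4.9 kg.
Tool frame: the origin (TCP) lies midway between the tips of the shut fingers; the grasp point (between the pads) lies 19 mm behind it (grip_point_offset is the distance from the TCP to the grasp point, in m); z points along the fingers, x is the direction in which the jaws open and shut, and the axes are right-handed (so a half turn about z gives the same grasp; the last joint's range is limited). The gripper opens to 85 mm and grips with 20 to 120 N. Pads are 22 mm wide; open, the fingers measure 114 mm over their backs; the gripper's body (76 mm by 85 mm) begins 54 mm behind the grasp point. The pads swing forward as they close: fully open they stand 13 mm farther back than shut.
Start: joints at [-1.355, 0.326, -0.193, 1.052, 0, 1.437], TCP at [0.189, -0.517, 0.231] pointing down, gripper open.
Joint ranges: [-2.65, 2.65], [-0.97, 1.79], [-1.3, 1.35], [-1.93, 2.1], [-1.47, 1.37], [-3.14, 3.14]. Speed limits (rad/s): [2.57, 2.57, 3.14, 3.14, 3.14, 3.14].

### API

Orientations are given as a rotation vector (axis times angle).
In Python, from cell import * gives the robot as it stands. Calls block until the motion is done:
- movep(position, orientation): joint-space move of the TCP to a pose.
- move_l(position, velocity=0.15, rot=None, until_force=None): straight line of the TCP; rot=None keeps the orientation; velocity is the mean speed in m/s. With until_force (N) it stops when the force on the tool has changed by that much, and returns True; else False.
- set_joints(angles): joint-space move.
- let_go() and grab(newtons=None): open the fingers fully, or close them until they stop; newtons is the grip in N (None keeps the last).
- sleep(seconds).
- ik(position, orientation): joint angles nearest the present ones, or None.
- get_state(): the state.
- grab_frame(name): name is "scene" or "top" or "wrist"; returns a dict with "img" (384x512x3 uint8, red, green, blue), "fx", "fy", "cx", "cy" (pixels), "cam_to_world" (4x4, takes a point from camera to world coordinates); the wrist camera has in their place "T_tool_cam" (4x4, takes a point from camera to tool coordinates, whose origin is the TCP and whose axes are the tool frame's). Camera axes: x right, y down, z forward; pixel columns grow to the right and rows downward; lengths in m; the calibration is good to about 2 mm. A picture is of the moment at which its call begins: read the wrist's pose just before it. There is no depth.
A pose or a line that the arm cannot do raises MotionError and nothing moves.
- sign_off(): hands the job in, once; it reports no verdict.
Trained networks look in the newest picture that a camera, given by its name, has taken for a name from the list of things; names that differ only in an ending like _2 or _b are one class to them, and where a whole thing is asked for, a point or a joint stands for the part that bears it (a point fixed in the world has none). Each returns a list of dicts, best first, with "score" (0 to 1); they miss things now and then, are a little off and sometimes report something else, mostly with a low value. They report only what shows in the picture. A call takes as long as a camera call. They do not tell look-alikes from the thing itself.
- spot_in(camera, name): "centre" ([column, row] in pixels, amid what is visible of it).
- silhouettes(camera, name): "mask" (384x512 bool, what is visible of it) and "centre" ([column, row] in pixels, amid what is visible of it).
- tip_of(camera, name): "centre" ([column, row] in pixels: a listed point, or the origin of a listed thing).
The state is a dict: "clock": time; "q": joint angles; "joint_velocities": joint speeds; "tau": joint torques, N m; "position": TCP position; "eef_rot": TCP orientation; "contact_force": force on the tool from outside, world axes, zero at the start; "wrist_torque": the same for the moment, N m; "finger_gap": opening from 0.0 (shut) to 1.0 (fully open).
Only numpy, scipy, OpenCV 4.12 (cv2) and the standard library are available. Lean on these libraries where they do the work, as an engineer would, in place of code of your own. Each camera call takes 0.05 s, during which the arm holds its last target. There are 200 camera calls.

### The job

Get the shaker ready for the next run: swing its hold-down bar up, lay every extraction tube from the tray into a V cradle of its own, settled in both notches and about centred along its length, and then bring the bar fully down over them. Also turn the stroke counter back to its zero stop, and do not knock over the jar, beaker, bottle or canister standing about.

Things in the scene. Friction and masses are not known exactly. Their poses are not given: they have to be found in the camera images.
- shaker: Cream bench shaker, fixed, 270 mm deep (x), 430 mm wide (y), may stand turned. Origin at bench level below the middle of the tube carrier; x points away from its front, y to its left, z up. Housing 80 mm high. On the carrier deck stand two black upright combs, one behind the other, each with four 90-degree V notches; a pair of notches is one V cradle for a tube lying along x. Cradle pitch 68 mm.
- deck (a point): Middle of the carrier deck's top, 106 mm above the bench; deck 170 x 318 mm. The combs are 12 mm thick, at x = -35 to -23 and +23 to +35 mm from here (46 mm free between them for the fingers), peaks 156 mm above the bench. Two hinge brackets rise at x = 82 to 112 mm, y = +-147 mm, to 172 mm above the bench.
- v1 (a point): V cradle 1 of 4 (rightmost): where the middle of a seated tube's axis lies, 150 mm above the bench, midway between the two combs; axes as the shaker's, the tube lies along x, either way round.
- v2 (a point): V cradle 2 of 4 (second from right): where the middle of a seated tube's axis lies, 150 mm above the bench, midway between the two combs; axes as the shaker's, the tube lies along x, either way round.
- v3 (a point): V cradle 3 of 4 (second from left): where the middle of a seated tube's axis lies, 150 mm above the bench, midway between the two combs; axes as the shaker's, the tube lies along x, either way round.
- v4 (a point): V cradle 4 of 4 (leftmost): where the middle of a seated tube's axis lies, 150 mm above the bench, midway between the two combs; axes as the shaker's, the tube lies along x, either way round.
- bar (a joint): Hold-down bar, hinge angle (rad): 0 = down on the tubes (its stop), grows as it swings up and back, to 1.6 at most. A stiff hinge holds it at any angle; about 6 N at the grip moves it. The bar is a 12 mm steel rod, 274 mm long along the shaker's y, that crosses all four cradles midway between the combs, on two side arms (y = +-137 mm) 115 mm long.
- bar_grip (a point): Middle of the bar's black T-grip: a cylinder 16 mm thick, 30 mm long along the shaker's y, on a 10 mm post, 42 mm from the rod's axis at the bar's middle. It stands above the bar (216 mm over the bench) when the bar is down, and behind it when the bar is up. Pinched on its two ends (along y) it can pivot between the fingers while the tool stays upright.
- bar_hinge (a point): Middle of the bar's hinge line, which runs along the shaker's y: 115 mm behind the cradles' middle, 158 mm above the bench. From it the grip lies 115 mm to the front (-x) and 58 mm up when the bar is down.
- counter (a joint): Stroke counter hand, angle (rad): 0 = at the zero stop, grows clockwise seen from above, up to 4.0. It turns lightly (0.03 N m) and stays where it is left. It sits on the console at the shaker's right (y -260 to -170 mm, top 116 mm above the bench).
- counter_grip (a point): Centre of the counter's black wing knob, on its vertical axis, 147 mm above the bench: 40 mm long, 12 mm thick, from 129 to 161 mm above the bench, pinched across its 12 mm. Its x axis turns with it, along the wing and the hand (red line on the white dial, 82 mm across, 120 mm above the bench); at zero, at a small stop pin, it points along the shaker's x, away from the front.
- tray_mid (a point): Middle of the floor of the shallow steel tray that lies fixed on the bench right of the shaker, with the tubes in it: 345 mm (x) by 360 mm (y), floor 2 mm and rim 8 mm above the bench.
- tube1: Closed white plastic extraction tube, rigid, about 150 g: round, 36 mm in diameter, 140 mm long, with a grey hexagonal cap (36 mm across flats, the last 20 mm at +x) that keeps it from rolling. Origin in the middle of its length on its axis, x along the axis. At the start it lies in the steel tray, axis 20 mm above the bench, roughly along the world y. May be absent.
- tube2: Closed white plastic extraction tube, rigid, about 150 g: round, 36 mm in diameter, 140 mm long, with a grey hexagonal cap (36 mm across flats, the last 20 mm at +x) that keeps it from rolling. Origin in the middle of its length on its axis, x along the axis. At the start it lies in the steel tray, axis 20 mm above the bench, roughly along the world y. May be absent.
- tube3: Closed white plastic extraction tube, rigid, about 150 g: round, 36 mm in diameter, 140 mm long, with a grey hexagonal cap (36 mm across flats, the last 20 mm at +x) that keeps it from rolling. Origin in the middle of its length on its axis, x along the axis. At the start it lies in the steel tray, axis 20 mm above the bench, roughly along the world y. May be absent.
- tube4: Closed white plastic extraction tube, rigid, about 150 g: round, 36 mm in diameter, 140 mm long, with a grey hexagonal cap (36 mm across flats, the last 20 mm at +x) that keeps it from rolling. Origin in the middle of its length on its axis, x along the axis. At the start it lies in the steel tray, axis 20 mm above the bench, roughly along the world y. May be absent.
- jar: Bystander: squat screw-top glass jar, 42 mm across and 50 mm tall, standing in the tray among the tubes. Origin under its middle, z up.
- beaker: Bystander: open glass beaker, 72 mm across and 90 mm tall, standing behind the tubes. Origin under its middle, z up.
- reagent: Bystander: brown glass bottle, 68 mm across and 150 mm tall, standing to the right of the tubes. Origin under its middle, z up.
- canister: Bystander: aluminium canister, 80 mm across and 110 mm tall, standing to the right of the tubes. Origin under its middle, z up.
Mind the look-alikes: they are no part of the job. Leave any pink look-alike of the tube4 alone.

How it is judged:
On the way, in this order (a step that is already met when the one before it is completed fails the run):
1. the hold-down bar is swung up out of the way (value of joint bar above 0.7 rad), for 0.2 s.
2. every tube present lies settled in a V cradle, with the bar up (((x of tube1 in the frame of v1 between -0.015 and 0.015 m and y of tube1 in the frame of v1 between -0.005 and 0.005 m and z of tube1 in the frame of v1 between -0.005 and 0.005 m and angle between the x axis of tube1 and the x axis of v1, either way round below 0.09 rad) or (x of tube1 in the frame of v2 between -0.015 and 0.015 m and y of tube1 in the frame of v2 between -0.005 and 0.005 m and z of tube1 in the frame of v2 between -0.005 and 0.005 m and angle between the x axis of tube1 and the x axis of v2, either way round below 0.09 rad) or (x of tube1 in the frame of v3 between -0.015 and 0.015 m and y of tube1 in the frame of v3 between -0.005 and 0.005 m and z of tube1 in the frame of v3 between -0.005 and 0.005 m and angle between the x axis of tube1 and the x axis of v3, either way round below 0.09 rad) or (x of tube1 in the frame of v4 between -0.015 and 0.015 m and y of tube1 in the frame of v4 between -0.005 and 0.005 m and z of tube1 in the frame of v4 between -0.005 and 0.005 m and angle between the x axis of tube1 and the x axis of v4, either way round below 0.09 rad)) and ((x of tube2 in the frame of v1 between -0.015 and 0.015 m and y of tube2 in the frame of v1 between -0.005 and 0.005 m and z of tube2 in the frame of v1 between -0.005 and 0.005 m and angle between the x axis of tube2 and the x axis of v1, either way round below 0.09 rad) or (x of tube2 in the frame of v2 between -0.015 and 0.015 m and y of tube2 in the frame of v2 between -0.005 and 0.005 m and z of tube2 in the frame of v2 between -0.005 and 0.005 m and angle between the x axis of tube2 and the x axis of v2, either way round below 0.09 rad) or (x of tube2 in the frame of v3 between -0.015 and 0.015 m and y of tube2 in the frame of v3 between -0.005 and 0.005 m and z of tube2 in the frame of v3 between -0.005 and 0.005 m and angle between the x axis of tube2 and the x axis of v3, either way round below 0.09 rad) or (x of tube2 in the frame of v4 between -0.015 and 0.015 m and y of tube2 in the frame of v4 between -0.005 and 0.005 m and z of tube2 in the frame of v4 between -0.005 and 0.005 m and angle between the x axis of tube2 and the x axis of v4, either way round below 0.09 rad)) and ((x of tube3 in the frame of v1 between -0.015 and 0.015 m and y of tube3 in the frame of v1 between -0.005 and 0.005 m and z of tube3 in the frame of v1 between -0.005 and 0.005 m and angle between the x axis of tube3 and the x axis of v1, either way round below 0.09 rad) or (x of tube3 in the frame of v2 between -0.015 and 0.015 m and y of tube3 in the frame of v2 between -0.005 and 0.005 m and z of tube3 in the frame of v2 between -0.005 and 0.005 m and angle between the x axis of tube3 and the x axis of v2, either way round below 0.09 rad) or (x of tube3 in the frame of v3 between -0.015 and 0.015 m and y of tube3 in the frame of v3 between -0.005 and 0.005 m and z of tube3 in the frame of v3 between -0.005 and 0.005 m and angle between the x axis of tube3 and the x axis of v3, either way round below 0.09 rad) or (x of tube3 in the frame of v4 between -0.015 and 0.015 m and y of tube3 in the frame of v4 between -0.005 and 0.005 m and z of tube3 in the frame of v4 between -0.005 and 0.005 m and angle between the x axis of tube3 and the x axis of v4, either way round below 0.09 rad)) and ((x of tube4 in the frame of v1 between -0.015 and 0.015 m and y of tube4 in the frame of v1 between -0.005 and 0.005 m and z of tube4 in the frame of v1 between -0.005 and 0.005 m and angle between the x axis of tube4 and the x axis of v1, either way round below 0.09 rad) or (x of tube4 in the frame of v2 between -0.015 and 0.015 m and y of tube4 in the frame of v2 between -0.005 and 0.005 m and z of tube4 in the frame of v2 between -0.005 and 0.005 m and angle between the x axis of tube4 and the x axis of v2, either way round below 0.09 rad) or (x of tube4 in the frame of v3 between -0.015 and 0.015 m and y of tube4 in the frame of v3 between -0.005 and 0.005 m and z of tube4 in the frame of v3 between -0.005 and 0.005 m and angle between the x axis of tube4 and the x axis of v3, either way round below 0.09 rad) or (x of tube4 in the frame of v4 between -0.015 and 0.015 m and y of tube4 in the frame of v4 between -0.005 and 0.005 m and z of tube4 in the frame of v4 between -0.005 and 0.005 m and angle between the x axis of tube4 and the x axis of v4, either way round below 0.09 rad)) and value of joint bar above 0.4 rad), for 0.2 s.
3. the hold-down bar is down on the tubes (value of joint bar below 0.06 rad), for 0.2 s.
At the end, for the whole second after the job is handed in: Each tube rests in its own V cradle (axis within 5 mm sideways and in height and 0.09 rad of the seated line, middle within 15 mm of the cradle's middle along it), the bar is down (below 0.06 rad) and the counter is at its zero stop (below 0.07 rad) (((x of tube1 in the frame of v1 between -0.015 and 0.015 m and y of tube1 in the frame of v1 between -0.005 and 0.005 m and z of tube1 in the frame of v1 between -0.005 and 0.005 m and angle between the x axis of tube1 and the x axis of v1, either way round below 0.09 rad) or (x of tube1 in the frame of v2 between -0.015 and 0.015 m and y of tube1 in the frame of v2 between -0.005 and 0.005 m and z of tube1 in the frame of v2 between -0.005 and 0.005 m and angle between the x axis of tube1 and the x axis of v2, either way round below 0.09 rad) or (x of tube1 in the frame of v3 between -0.015 and 0.015 m and y of tube1 in the frame of v3 between -0.005 and 0.005 m and z of tube1 in the frame of v3 between -0.005 and 0.005 m and angle between the x axis of tube1 and the x axis of v3, either way round below 0.09 rad) or (x of tube1 in the frame of v4 between -0.015 and 0.015 m and y of tube1 in the frame of v4 between -0.005 and 0.005 m and z of tube1 in the frame of v4 between -0.005 and 0.005 m and angle between the x axis of tube1 and the x axis of v4, either way round below 0.09 rad)) and ((x of tube2 in the frame of v1 between -0.015 and 0.015 m and y of tube2 in the frame of v1 between -0.005 and 0.005 m and z of tube2 in the frame of v1 between -0.005 and 0.005 m and angle between the x axis of tube2 and the x axis of v1, either way round below 0.09 rad) or (x of tube2 in the frame of v2 between -0.015 and 0.015 m and y of tube2 in the frame of v2 between -0.005 and 0.005 m and z of tube2 in the frame of v2 between -0.005 and 0.005 m and angle between the x axis of tube2 and the x axis of v2, either way round below 0.09 rad) or (x of tube2 in the frame of v3 between -0.015 and 0.015 m and y of tube2 in the frame of v3 between -0.005 and 0.005 m and z of tube2 in the frame of v3 between -0.005 and 0.005 m and angle between the x axis of tube2 and the x axis of v3, either way round below 0.09 rad) or (x of tube2 in the frame of v4 between -0.015 and 0.015 m and y of tube2 in the frame of v4 between -0.005 and 0.005 m and z of tube2 in the frame of v4 between -0.005 and 0.005 m and angle between the x axis of tube2 and the x axis of v4, either way round below 0.09 rad)) and ((x of tube3 in the frame of v1 between -0.015 and 0.015 m and y of tube3 in the frame of v1 between -0.005 and 0.005 m and z of tube3 in the frame of v1 between -0.005 and 0.005 m and angle between the x axis of tube3 and the x axis of v1, either way round below 0.09 rad) or (x of tube3 in the frame of v2 between -0.015 and 0.015 m and y of tube3 in the frame of v2 between -0.005 and 0.005 m and z of tube3 in the frame of v2 between -0.005 and 0.005 m and angle between the x axis of tube3 and the x axis of v2, either way round below 0.09 rad) or (x of tube3 in the frame of v3 between -0.015 and 0.015 m and y of tube3 in the frame of v3 between -0.005 and 0.005 m and z of tube3 in the frame of v3 between -0.005 and 0.005 m and angle between the x axis of tube3 and the x axis of v3, either way round below 0.09 rad) or (x of tube3 in the frame of v4 between -0.015 and 0.015 m and y of tube3 in the frame of v4 between -0.005 and 0.005 m and z of tube3 in the frame of v4 between -0.005 and 0.005 m and angle between the x axis of tube3 and the x axis of v4, either way round below 0.09 rad)) and ((x of tube4 in the frame of v1 between -0.015 and 0.015 m and y of tube4 in the frame of v1 between -0.005 and 0.005 m and z of tube4 in the frame of v1 between -0.005 and 0.005 m and angle between the x axis of tube4 and the x axis of v1, either way round below 0.09 rad) or (x of tube4 in the frame of v2 between -0.015 and 0.015 m and y of tube4 in the frame of v2 between -0.005 and 0.005 m and z of tube4 in the frame of v2 between -0.005 and 0.005 m and angle between the x axis of tube4 and the x axis of v2, either way round below 0.09 rad) or (x of tube4 in the frame of v3 between -0.015 and 0.015 m and y of tube4 in the frame of v3 between -0.005 and 0.005 m and z of tube4 in the frame of v3 between -0.005 and 0.005 m and angle between the x axis of tube4 and the x axis of v3, either way round below 0.09 rad) or (x of tube4 in the frame of v4 between -0.015 and 0.015 m and y of tube4 in the frame of v4 between -0.005 and 0.005 m and z of tube4 in the frame of v4 between -0.005 and 0.005 m and angle between the x axis of tube4 and the x axis of v4, either way round below 0.09 rad)) and linear speed of each of tube1, tube2, tube3, tube4 below 0.02 m/s and value of joint bar below 0.06 rad and value of joint counter below 0.07 rad); the robot touches nothing.
It fails at once if a bystander (jar, beaker, bottle or canister) is knocked over (angle between any of jar, beaker, reagent, canister's own z axis and vertical above 0.7 rad).
Of tube1, tube2, tube3, tube4 only 3 to 4 are there at a start; the rules pass over those that are not, and their reading is None.
At some moment in a run one of tube1, tube2, tube3, tube4 may be knocked a few centimetres aside while the robot is not near it.
Once in a run the grip may slacken for a moment while it holds something.
It also fails if it takes over 210 s, if anything falls off the work surface, if the arm or the gripper's body presses on something with over 40 N, if the wrist force passes 120 N, or if a joint passes its speed limit or range.

## Working session

There is one attempt and no reset: what is moved stays moved. The work goes in short steps, each a Python script; the robot and the scene stay as the last script left them, time stands still between calls to the robot, and variables do not carry over. Pictures are saved under pics/ and viewed, about 12 in all and at most 16, crops included, and the job is handed in when it is done.

```bash
ls; mkdir -p pics; cat > h.py <<'E'
from cell import *
import numpy as np, cv2
from scipy.spatial.transform import Rotation as R
def snap(n,f=None):
    s=get_state(); d=grab_frame(n)
    if n=='wrist':
        T=np.eye(4);T[:3,:3]=R.from_rotvec(s['eef_rot']).as_matrix();T[:3,3]=s['position']
        d['cam_to_world']=T@np.array(d['T_tool_cam'])
    if f: cv2.imwrite('pics/'+f,d['img'][:,:,::-1])
    return d
def w(d,px,z):
    "pixel -> world at height z"
    M=np.array(d['cam_to_world']);r=M[:3,:3]@np.array([(px[0]-d['cx'])/d['fx'],(px[1]-d['cy'])/d['fy'],1.])
    o=M[:3,3];return o+r*(z-o[2])/r[2]
def proj(d,p):
    M=np.linalg.inv(np.array(d['cam_to_world']));c=M[:3,:3]@np.array(p)+M[:3,3]
    return np.array([d['fx']*c[0]/c[2]+d['cx'],d['fy']*c[1]/c[2]+d['cy']])
def down(a):
    "tool down, jaw axis (tool x) at world angle a"
    return (R.from_euler('z',a)*R.from_euler('x',np.pi)).as_rotvec()
E
python3 - <<'E'
from h import *
np.set_printoptions(precision=3,suppress=True)
a=snap('top','top0.png');b=snap('scene','scene0.png')
for n,d in(('top',a),('scene',b)):
    print(n,np.array(d['cam_to_world'])[:3].round(3).tolist(),d['fx'])
H={'v1':.15,'v2':.15,'v3':.15,'v4':.15,'deck':.106,'bar_grip':.216,'bar_hinge':.158,'counter_grip':.147,'tray_mid':.002,'shaker':0,'tube1':.02,'jar':0,'beaker':0,'reagent':0,'canister':0}
for n,z in H.items():
    for c,d in(('top',a),('scene',b)):
        for r in tip_of(c,n)[:6]: print(n,c,round(r['score'],2),np.array(r['centre']).round(),w(d,r['centre'],z)[:2])
print(get_state()['clock'])
E
```

```text
pics
top [[0.012, -0.98, 0.198, 0.173], [-1.0, -0.012, 0.003, -0.117], [-0.0, -0.198, -0.98, 1.772]] 465.1362943740767
scene [[0.583, 0.655, -0.482, 0.999], [0.813, -0.471, 0.343, -0.479], [-0.002, -0.591, -0.807, 1.002]] 387.3566624852982
v1 top 0.85 [151. 206.] [0.471 0.255]
v1 top 0.6 [174. 206.] [0.47  0.174]
v1 top 0.58 [133. 204.] [0.477 0.321]
v1 top 0.57 [191. 207.] [0.468 0.114]
v1 scene 0.96 [332. 147.] [0.473 0.182]
v1 scene 0.92 [311. 152.] [0.452 0.116]
v1 scene 0.84 [365. 129.] [0.475 0.318]
v1 scene 0.67 [353. 134.] [0.469 0.27 ]
v2 top 0.85 [151. 206.] [0.471 0.255]
v2 top 0.6 [174. 206.] [0.47  0.174]
v2 top 0.58 [133. 204.] [0.477 0.321]
v2 top 0.57 [191. 207.] [0.468 0.114]
v2 scene 0.96 [332. 147.] [0.473 0.182]
v2 scene 0.92 [311. 152.] [0.452 0.116]
v2 scene 0.84 [365. 129.] [0.475 0.318]
v2 scene 0.67 [353. 134.] [0.469 0.27 ]
v3 top 0.85 [151. 206.] [0.471 0.255]
v3 top 0.6 [174. 206.] [0.47  0.174]
v3 top 0.58 [133. 204.] [0.477 0.321]
v3 top 0.57 [191. 207.] [0.468 0.114]
v3 scene 0.96 [332. 147.] [0.473 0.182]
v3 scene 0.92 [311. 152.] [0.452 0.116]
v3 scen
[... 1391 characters left out ...]
op 0.82 [318. 183.] [ 0.591 -0.355]
tube1 top 0.77 [151. 279.] [0.22 0.27]
tube1 scene 0.76 [226. 214.] [ 0.414 -0.17 ]
tube1 scene 0.66 [350. 137.] [0.395 0.364]
tube1 scene 0.63 [298. 121.] [0.221 0.268]
tube1 scene 0.61 [260. 262.] [ 0.604 -0.182]
tube1 scene 0.57 [200. 293.] [ 0.583 -0.363]
jar top 0.55 [301. 205.] [ 0.508 -0.29 ]
jar top 0.22 [356. 182.] [ 0.605 -0.507]
jar scene 0.57 [213. 261.] [ 0.513 -0.281]
beaker top 0.77 [246. 149.] [ 0.732 -0.076]
beaker scene 0.66 [320. 284.] [ 0.744 -0.081]
reagent top 0.68 [357. 180.] [ 0.611 -0.511]
reagent scene 0.87 [159. 339.] [ 0.619 -0.509]
canister top 0.59 [364. 211.] [ 0.49  -0.535]
canister scene 0.62 [125. 308.] [ 0.496 -0.546]
1.6
```

```bash
python3 - <<'E'
import cv2,numpy as np
t=cv2.imread('pics/top0.png')[120:310,90:410];s=cv2.imread('pics/scene0.png')[80:370,80:430]
cv2.imwrite('pics/t.png',cv2.resize(t,None,fx=2.5,fy=2.5,interpolation=2))
cv2.imwrite('pics/s.png',cv2.resize(s,None,fx=2,fy=2,interpolation=2))
E
```

```text
(no output)
```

View pics/t.png

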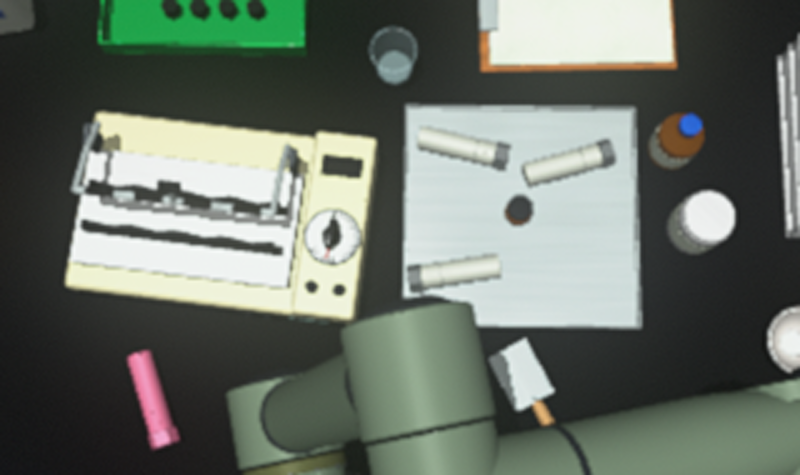

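View pics/s.png

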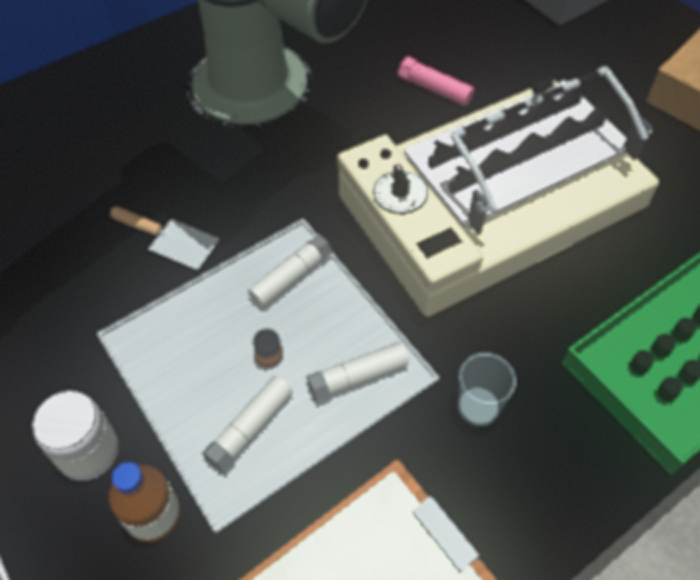

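Three white tubes lie in the tray, at top pixels (270,227), (274,178) and (318,183). The look-alikes are the pink tube at (151,279) outside the tray, the spatula at about (300,270) and the green rack, and I'll leave all of those. The bar looks partly raised, and the counter hand points to the front, about π. Next is a close look at the shaker from above.

```bash
python3 - <<'E'
from h import *
np.set_printoptions(precision=3,suppress=True)
a=-0.124
for z in (.45,.40,.36):
    try: movep([.38,.14,z],down(a+np.pi/2));break
    except MotionError as e: print(z,e)
s=get_state();print(s['position'],s['q'],s['clock'])
d=snap('wrist','w1.png');print(np.array(d['cam_to_world'])[:3,3],d['fx'])
H={'v1':.15,'deck':.106,'bar_grip':.216,'bar_hinge':.158,'counter_grip':.147}
for n,z in H.items():
    for r in tip_of('wrist',n)[:6]: print(n,round(r['score'],2),np.array(r['centre']).round(),w(d,r['centre'],z)[:2])
im=cv2.imread('pics/w1.png');cv2.imwrite('pics/w1b.png',cv2.resize(im,None,fx=1.5,fy=1.5))
snap('top')
for n,z in {'v1':.15,'tube1':.02,'bar_grip':.2}.items():
    for r in tip_of('top',n)[:6]: print('top',n,round(r['score'],2),np.array(r['centre']).round())
E
```

```text
[0.38 0.14 0.45] [ 0.169 -0.004 -0.042  1.533 -0.     0.294] 4.1417
[0.296 0.15  0.593] 295.7816080837394
v1 0.82 [248. 200.] [0.46  0.116]
v1 0.8 [288. 200.] [0.468 0.181]
v1 0.67 [374. 202.] [0.49  0.317]
v1 0.63 [331. 201.] [0.478 0.248]
deck 0.91 [307. 195.] [0.48  0.217]
deck 0.53 [288. 199.] [0.483 0.185]
deck 0.2 [371. 202.] [0.507 0.328]
bar_grip 0.92 [323. 241.] [0.512 0.22 ]
bar_hinge 0.67 [307. 265.] [0.587 0.201]
counter_grip 0.75 [176. 200.] [0.448 0.001]
top v1 0.84 [153. 206.]
top v1 0.78 [172. 206.]
top v1 0.76 [188. 210.]
top tube1 0.65 [318. 185.]
top tube1 0.65 [271. 227.]
top tube1 0.58 [276. 180.]
```

View pics/w1b.png

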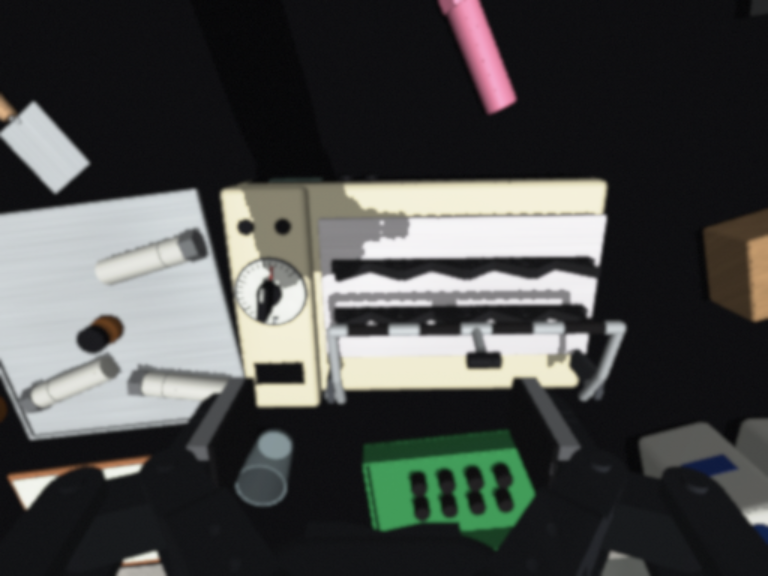

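The wrist view shows the shaker with four cradles, at w1b rows of about 270 and 315, and the bar half raised with its grip at (484,359). The knob is at (268,292) with the red hand to the front. The tubes in the tray are plain white. I'll fit the shaker's pose and the bar angle jointly.

```bash
cat > fit.py <<'E'
from h import *
from scipy.optimize import least_squares
def rod(th,y,l=0,):
    x,z=-.115,.016+l
    return [.115+x*np.cos(th)+z*np.sin(th),y,.158-x*np.sin(th)+z*np.cos(th)]
def W(p,l):
    c,s=np.cos(p[2]),np.sin(p[2]);return [p[0]+c*l[0]-s*l[1],p[1]+s*l[0]+c*l[1],l[2]]
V=[[0,y,.15] for y in (-.102,-.034,.034,.102)]
E
python3 - <<'E'
from fit import *
np.set_printoptions(precision=4,suppress=True)
D={n:snap(n) for n in('wrist','top','scene')}
det=[]
for n in D:
    for r in tip_of(n,'v1'): 
        if r['score']>.5: det.append((n,'v',r['centre']))
    for nm in('bar_grip','counter_grip','bar_hinge','deck'):
        r=tip_of(n,nm)
        if r and r[0]['score']>.5: det.append((n,nm,r[0]['centre']))
det+= [('wrist','rl',np.array([337,329])/1.5),('wrist','rr',np.array([618,327])/1.5)]
def pred(p,n,k,c):
    L={'bar_grip':rod(p[3],0,.042),'counter_grip':[p[4],p[5],.147],'bar_hinge':[.115,0,.158],'deck':[0,0,.106],'rl':rod(p[3],-.137),'rr':rod(p[3],.137)}
    if k=='v':
        return min((proj(D[n],W(p,l))-c for l in V),key=np.linalg.norm)
    return proj(D[n],W(p,L[k]))-c
f=lambda p:np.concatenate([pred(p,*d)*(1 if d[0]=='wrist' else 1.2) for d in det])
r=least_squares(f,[.474,.2155,-.14,.4,0,-.215],loss='soft_l1')
print(r.x,r.cost)
for d in det: print(d[0],d[1],np.array(d[2]).round(),pred(r.x,*d).round(1))
np.save('p.npy',r.x)
E
```

```text
[ 0.472   0.2155 -0.1198  0.2839  0.0018 -0.219 ] 262.65499580413984
wrist v [372. 200.] [ 1.3 -1.2]
wrist v [249. 200.] [-2.6 -0.6]
wrist v [331. 201.] [-0.  -1.6]
wrist v [287. 199.] [1.1 0.3]
wrist bar_grip [321. 243.] [ 0.1 -3.2]
wrist counter_grip [174. 200.] [-0.3  0.4]
wrist bar_hinge [308. 263.] [-1.  1.]
top v [170. 206.] [1.8 1.5]
top v [189. 208.] [1.8 2. ]
top v [155. 206.] [-1.9 -1.2]
top bar_grip [169. 214.] [-11.2 -19.7]
top counter_grip [223. 211.] [0.6 2.5]
top bar_hinge [316. 184.] [-149.   -10.2]
top deck [165. 210.] [-0.  -2.5]
scene v [313. 153.] [-0.8  0.7]
scene v [352. 137.] [-2.7  1.4]
scene v [365. 131.] [ 2.1 -0.4]
scene v [330. 146.] [ 1.3 -0.1]
scene bar_grip [350. 122.] [0.4 0.8]
scene counter_grip [275. 170.] [ 3.7 -0.4]
scene bar_hinge [363. 168.] [ 1.6 -2.4]
scene deck [338. 153.] [-0. -1.]
wrist rl [225. 219.] [-4.2  0.2]
wrist rr [412. 218.] [-0.4  0.7]
```

```bash
python3 - <<'E'
from fit import *
np.set_printoptions(precision=4,suppress=True)
p=np.load('p.npy');g=np.array(W(p,rod(p[3],0,.042)));print('grip',g)
movep([g[0]-.03,g[1],g[2]+.10],down(p[2]+np.pi/2))
d=snap('wrist','w2.png')
e=snap('scene')
rw=tip_of('wrist','bar_grip');rs=tip_of('scene','bar_grip')
for r in rw[:2]: print('w',r['score'],r['centre'],proj(d,g),w(d,r['centre'],g[2]))
for r in rs[:2]: print('s',r['score'],r['centre'],proj(e,g))
for r in tip_of('wrist','v1'): print(r['score'],np.array(r['centre']).round(),w(d,r['centre'],.15)[:2],[proj(d,W(p,l)).round() for l in V])
print(get_state()['clock'],get_state()['contact_force'])
E
```

```text
grip [0.4927 0.213  0.2459]
w 0.7 [174.7, 171.8] [260.2547 223.6768] [0.4355 0.146  0.2459]
w 0.58 [261.3, 225.0] [260.2547 223.6768] [0.4941 0.2138 0.2459]
s 0.8 [351.4, 124.4] [350.6894 122.6268]
0.98 [175. 172.] [0.4588 0.1166] [array([174., 173.]), array([231., 173.]), array([288., 173.]), array([345., 173.])]
0.96 [343. 173.] [0.4831 0.3145] [array([174., 173.]), array([231., 173.]), array([288., 173.]), array([345., 173.])]
0.88 [287. 174.] [0.4764 0.2485] [array([174., 173.]), array([231., 173.]), array([288., 173.]), array([345., 173.])]
0.84 [230. 172.] [0.466  0.1817] [array([174., 173.]), array([231., 173.]), array([288., 173.]), array([345., 173.])]
6.45 [ 0.3595  0.245  -0.032 ]
```

View pics/w2.png

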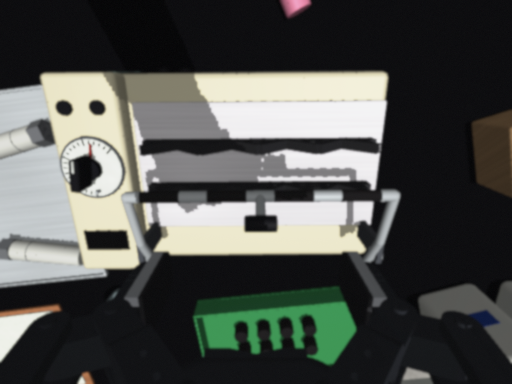

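The model fits this view to within 2 px (grip at (261,225)). Now I'll pinch the grip and swing the bar up.

```bash
cat >> fit.py <<'E'
OFF=.019
def bar_arc(p,th0,th1,n=8,v=.12):
    for t in np.linspace(th0,th1,n+1)[1:]:
        g=np.array(W(p,rod(t,0,.042))); move_l(g-[0,0,OFF],velocity=v)
E
python3 - <<'E'
from fit import *
np.set_printoptions(precision=4,suppress=True)
p=np.load('p.npy');g=np.array(W(p,rod(p[3],0,.042)))
o=down(p[2]+np.pi/2)
for t in (p[3],.9,1.4): print(ik(np.array(W(p,rod(t,0,.042)))-[0,0,OFF],o))
movep(g+[0,0,.05],o)
move_l(g-[0,0,OFF],velocity=.08,until_force=8)
grab(60);s=get_state();print('gap',s['finger_gap'],s['contact_force'])
bar_arc(p,p[3],1.4)
s=get_state();print('gap',s['finger_gap'],s['contact_force'],s['position'],s['clock'])
let_go();move_l(s['position']+np.array([0,0,.10]),velocity=.2)
E
```

```text
[ 0.2705  0.3047 -0.2347  1.0314  0.      0.3903]
[ 0.2269  0.3954 -0.0036  1.1717  0.      0.3466]
[0.1936 0.5106 0.1695 1.2296 0.     0.3134]
gap 0.33631169150296397 [-1.1703  3.3007  0.9352]
gap 0.3321899332769765 [0.9651 7.167  1.5342] [0.6239 0.1992 0.2621] 10.75
```

```bash
python3 - <<'E'
from fit import *
np.set_printoptions(precision=4,suppress=True)
p=np.load('p.npy');o=down(p[2]+np.pi/2)
c=np.array(W(p,[p[4],p[5],.147]));print(c)
movep([c[0]-.0,c[1]+.02,.33],o)
d=snap('wrist','w3.png');b=snap('scene','s3.png')
for r in tip_of('wrist','counter_grip')[:2]: print(r['score'],r['centre'],proj(d,c),w(d,r['centre'],.147))
for r in silhouettes('wrist','counter')[:2]: print(r['score'],r['centre'],r['mask'].sum())
for k in np.arange(0,6.3,np.pi/2):  # dial directions in px
    l=[p[4]+.03*np.cos(-k),p[5]+.03*np.sin(-k),.120];print(k.round(2),proj(d,W(p,l)).round())
print('dial centre',proj(d,W(p,[p[4],p[5],.12])))
i=cv2.imread('pics/w3.png');u=proj(d,c).astype(int);u=np.clip(u,70,[440,310])
A=cv2.resize(i[u[1]-70:u[1]+70,u[0]-70:u[0]+70],(560,560),interpolation=2)
B=cv2.resize(cv2.imread('pics/s3.png')[80:220,250:430],(240,187));A[:187,320:]=B
cv2.imwrite('pics/w3b.png',A);print(u-70)
E
```

```text
[ 0.4475 -0.0021  0.147 ]
0.85 [242.6, 169.9] [238.121  169.9227] [0.4481 0.0029 0.147 ]
0.63 [341.7, 169.4] [238.121  169.9227] [0.4611 0.115  0.147 ]
0.62 [240.7, 171.8] 604
0.0 [240. 187.]
1.57 [215. 164.]
3.14 [239. 140.]
4.71 [264. 164.]
6.28 [240. 187.]
dial centre [239.3308 164.2338]
[168  99]
```

View pics/w3b.png

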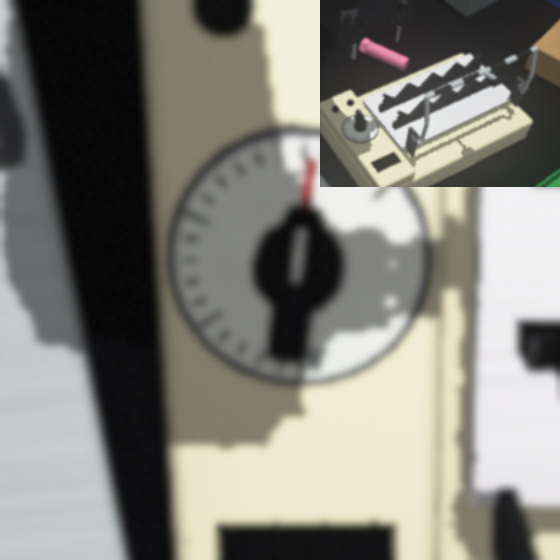

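The bar is up. The hand points to the front at about 3.22 rad, and the knob centre sits about 4 px right of the model, so I'll use (0.448, 0.002). I'll turn it back in two stages.

```bash
python3 - <<'E'
from fit import *
np.set_printoptions(precision=4,suppress=True)
p=np.load('p.npy');c=np.array([.448,.002,.129])
a0=p[2]+np.pi/2-.08
def turn(d):
    q=np.array(get_state()['q']);n=max(1,int(abs(d)/.4))
    for k in range(n): q[5]-=d/n; set_joints(q)
movep(c+[0,0,.06],down(a0)); move_l(c,velocity=.1,until_force=8); grab(30)
s=get_state();print(s['finger_gap'],s['q'][5],s['contact_force'])
turn(1.65); s=get_state();print(s['finger_gap'],s['contact_force'],s['wrist_torque']); let_go()
move_l(c+[0,0,.06],velocity=.15)
q=np.array(get_state()['q']);q[5]+=np.pi;set_joints(q)
move_l(c,velocity=.1,until_force=8); grab(30);print(get_state()['finger_gap'],get_state()['q'][5])
turn(3.22-1.65+.05);s=get_state();print(s['finger_gap'],s['contact_force'],s['wrist_torque']);let_go()
move_l(c+[0,0,.2],velocity=.2)
d=snap('wrist','w4.png');u=proj(d,[c[0],c[1],.12]).astype(int);print(u,get_state()['clock'])
i=cv2.imread('pics/w4.png')
cv2.imwrite('pics/w4b.png',cv2.resize(i[u[1]-50:u[1]+50,u[0]-50:u[0]+50],(500,500),interpolation=2))
t=snap('top')
for z,n in((.02,'tube1'),(.0,'jar')):
    for r in tip_of('top',n): print(n,round(r['score'],2),np.array(r['centre']).round(),w(t,r['centre'],z)[:2])
E
```

```text
0.28652148616652007 0.03925079235273188 [-0.8715  2.2204  5.6283]
0.28240126878183486 [-1.4154  3.7112  4.9633] [0.7757 0.419  0.0264]
0.28704640885807126 1.5300202064916981
0.13037654570150814 [-3.4202  3.3858 16.8026] [ 0.569   0.9457 -0.6938]
[255 163] 26.0833
tube1 0.87 [271. 227.] [ 0.4193 -0.1735]
tube1 0.8 [148. 280.] [0.2148 0.2809]
tube1 0.64 [276. 179.] [ 0.6071 -0.1911]
tube1 0.52 [321. 185.] [ 0.5861 -0.3678]
tube1 0.23 [296. 205.] [ 0.5055 -0.2715]
jar 0.52 [298. 205.] [ 0.509  -0.2806]
jar 0.22 [173. 202.] [0.5138 0.2071]
```

View pics/w4b.png

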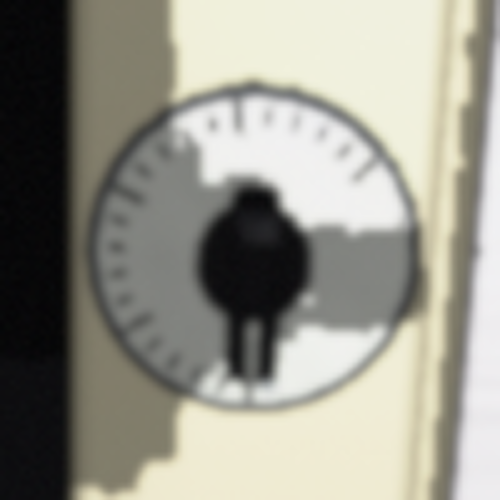

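The bar and knob moved, but the knob's perspective hides the hand from here. I'll look at the dial from behind.

```bash
python3 - <<'E'
from fit import *
np.set_printoptions(precision=4,suppress=True)
p=np.load('p.npy')
movep([.60,-.01,.30],down(p[2]+np.pi/2))
d=snap('wrist','w5.png');u=proj(d,[.448,.002,.12]).astype(int);print(u,d['cam_to_world'][:3,3])
u=np.clip(u,60,[450,320]);i=cv2.imread('pics/w5.png')
cv2.imwrite('pics/w5b.png',cv2.resize(i[u[1]-60:u[1]+60,u[0]-60:u[0]+60],(540,540),interpolation=2))
E
```

```text
[249  16] [ 0.5151 -0.0002  0.443 ]
```

View pics/w5b.png

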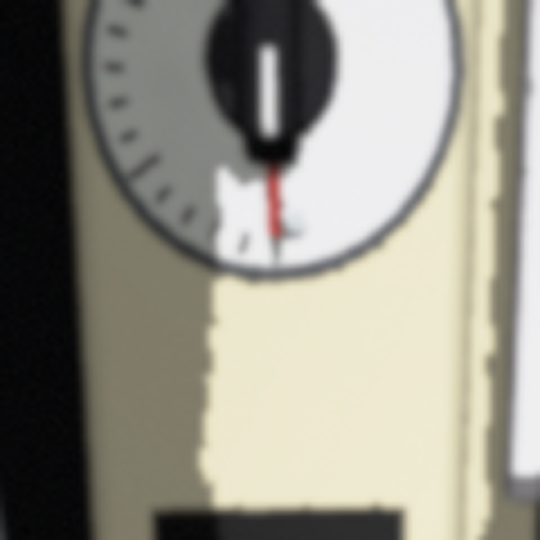

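The counter hand sits on the zero line at the pin. Next are the tubes: one wrist view over the tray and their axes from the masks.

```bash
cat >> fit.py <<'E'
def tubes(d,cam='wrist',smin=.3):
    "list of (x,y,axis angle,len,wid,score) from masks, on plane z=.02"
    out=[]
    for r in silhouettes(cam,'tube1'):
        if r['score']<smin: continue
        ys,xs=np.nonzero(r['mask'])
        if len(xs)<50: continue
        P=np.array([w(d,(x,y),.02)[:2] for x,y in zip(xs,ys)])
        (c,sz,an)=cv2.minAreaRect((P*1000).astype(np.float32))
        an=np.deg2rad(an)+(0 if sz[0]>sz[1] else np.pi/2); an=an%np.pi
        i=d['img'][ys,xs].mean(0)
        out.append((c[0]/1000,c[1]/1000,an,max(sz),min(sz),r['score'],i.round()))
    return out
E
python3 - <<'E'
from fit import *
np.set_printoptions(precision=4,suppress=True)
movep([.50,-.24,.42],down(np.pi/2))
d=snap('wrist','w6.png')
for t in tubes(d): print(t)
for r in tip_of('wrist','tube1'): print(round(r['score'],2),r['centre'],w(d,r['centre'],.02)[:2])
for r in tip_of('wrist','jar')[:1]: print('jar',r['score'],w(d,r['centre'],0)[:2])
print(get_state()['clock'])
E
```

```text
(0.41073410034179686, -0.17401377868652343, np.float64(1.72695502172468), 144.3014678955078, 39.48685073852539, 0.91, array([170., 171., 167.]))
(0.6082225341796875, -0.1879436798095703, np.float64(1.355925965302633), 144.68212890625, 41.964942932128906, 0.8, array([188., 189., 185.]))
(0.58443994140625, -0.3555718994140625, np.float64(1.8761801434669285), 149.6846923828125, 41.49945831298828, 0.68, array([177., 178., 174.]))
0.87 [280.8, 194.7] [ 0.6093 -0.1898]
0.76 [291.5, 89.1] [ 0.4147 -0.1767]
0.61 [199.3, 180.1] [ 0.5796 -0.347 ]
0.53 [236.6, 142.1] [ 0.5067 -0.2739]
0.26 [432.2, 115.3] [0.4588 0.076 ]
jar 0.63 [ 0.5076 -0.2789]
28.225
```

View pics/w6.png

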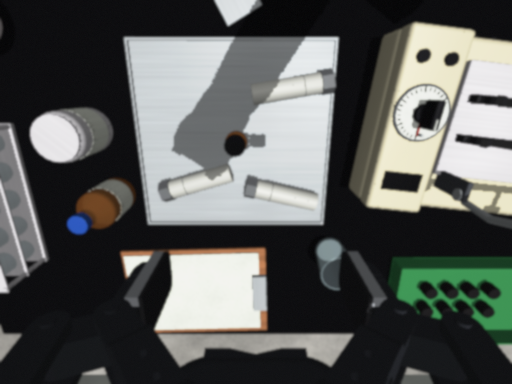

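```bash
cat >> fit.py <<'E'
H=.018
def near(ts,xy,r=.06):
    ts=[t for t in ts if np.hypot(t[0]-xy[0],t[1]-xy[1])<r and 100<t[3]<175 and t[6].min()>.8*t[6].max()]
    return min(ts,key=lambda t:np.hypot(t[0]-xy[0],t[1]-xy[1])) if ts else None
def pick(xy,an,tag):
    for k in range(3):
        movep([xy[0],xy[1],.20],down(an-np.pi/2))
        d=snap('wrist',tag+f'_{k}.png'); t=near(tubes(d),xy)
        print('look',t)
        if t is None: return False
        mv=np.hypot(t[0]-xy[0],t[1]-xy[1])+.07*abs((t[2]-an+np.pi/2)%np.pi-np.pi/2)
        xy=t[:2];an=t[2]
        if mv<.008: break
    o=down(an-np.pi/2); z=.020-H
    movep([xy[0],xy[1],.10],o)
    hit=move_l([xy[0],xy[1],z],velocity=.1,until_force=12)
    if hit: print('HIT',get_state()['position'],get_state()['contact_force']);return False
    grab(70); print('gap',get_state()['finger_gap'])
    move_l([xy[0],xy[1],.32],velocity=.25)
    s=get_state();print('lift gap',s['finger_gap'],s['contact_force']);return True
def place(p,i,phi=0.):
    o=(R.from_rotvec(phi*np.array([np.cos(p[2]),np.sin(p[2]),0]))*R.from_rotvec(down(p[2]+np.pi/2)))
    tz=o.as_matrix()[:,2]; v=np.array(W(p,V[i])); up=np.array([0,0,1.])
    movep(v+H*tz+.15*up,o.as_rotvec())
    s=get_state();print('over gap',s['finger_gap'],s['q'])
    move_l(v+H*tz+.03*up,velocity=.15)
    h=move_l(v+H*tz-.002*up,velocity=.04,until_force=8)
    s=get_state();print('seat',h,(np.array(s['position'])-H*tz-v).round(4),s['contact_force'],s['finger_gap'])
    let_go(); move_l(np.array(s['position'])-.09*tz,velocity=.12)
    move_l(np.array(get_state()['position'])+[0,0,.08],velocity=.2)
E
python3 - <<'E'
from fit import *
np.set_printoptions(precision=4,suppress=True)
p=np.load('p.npy')
if pick((.411,-.174),1.727,'p1'): place(p,3)
d=snap('wrist','w7.png');print(get_state()['clock'])
a=cv2.imread('pics/w7.png');b=cv2.imread('pics/p1_0.png')
cv2.imwrite('pics/w7b.png',cv2.resize(np.hstack([a,b]),(800,300)))
E
```

```text
look (0.4130931701660156, -0.1801986083984375, np.float64(1.748381267893074), 149.20977783203125, 41.442779541015625, 0.58, array([152., 153., 149.]))
look (0.41364154052734375, -0.18131036376953125, np.float64(1.7469541131544142), 148.13616943359375, 41.57590866088867, 0.81, array([157., 158., 154.]))
gap 0.3991911896710368
lift gap 0.40177161441031234 [-0.4608  0.7156 -1.6117]
over gap 0.40259524741107783 [ 0.4502  0.3532 -0.0231  1.1945 -0.0004  0.5716]
seat True [-0.0002  0.0006  0.0007] [1.4034 1.1255 1.856 ] 0.3987611340585386
39.0667
```

View pics/w7b.png

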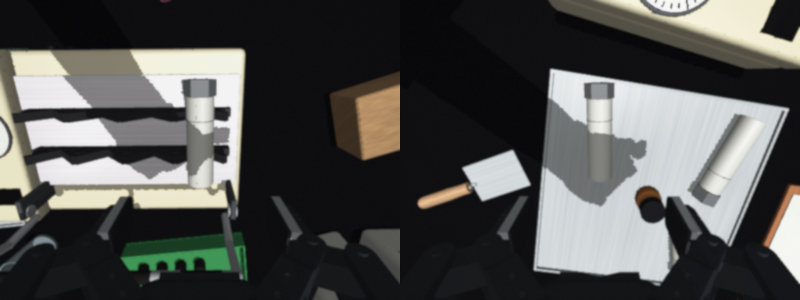

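The tube lies across both combs in v4. On to the second tube, into v1.

```bash
python3 - <<'E'
from fit import *
np.set_printoptions(precision=4,suppress=True)
p=np.load('p.npy')
def loc(c,d):
    for r in tip_of(c,'tube1'):
        if r['score']<.5: continue
        q=w(d,r['centre'],.15)-W(p,[0,0,.15]);cc,s=np.cos(p[2]),np.sin(p[2])
        l=np.array([cc*q[0]+s*q[1],-s*q[0]+cc*q[1]])
        if abs(l[0])<.1 and abs(l[1])<.17: print(c,'in shaker',l,round(r['score'],2))
d=snap('wrist');loc('wrist',d)
if pick((.608,-.188),1.356,'p2'): place(p,0)
d=snap('wrist','w8.png');loc('wrist',d)
e=snap('top');loc('top',e)
movep([.50,-.24,.42],down(np.pi/2))
d=snap('wrist','w9.png')
for t in tubes(d): print(t)
print(get_state()['clock'])
a=cv2.imread('pics/w8.png');b=cv2.imread('pics/w9.png')
cv2.imwrite('pics/w9b.png',cv2.resize(np.hstack([a,b]),(800,300)))
E
```

```text
wrist in shaker [-0.0024  0.1046] 0.92
look (0.6061611328125, -0.19552395629882813, np.float64(1.3568438237723288), 150.56869506835938, 41.115596771240234, 0.97, array([146., 147., 142.]))
gap 0.39715558455162764
lift gap 0.4005503106033991 [ 0.0315  0.1172 -0.941 ]
over gap 0.4017395383619175 [ 0.0867  0.1534 -0.2883  1.1286 -0.0003  0.2078]
seat True [-0.0002  0.0006  0.0009] [-0.4755  0.5419  3.8224] 0.40108403799445563
wrist in shaker [-0.0058 -0.1029] 0.93
wrist in shaker [-0.0063  0.1028] 0.71
top in shaker [-0.0128 -0.0958] 0.84
top in shaker [-0.0028  0.0914] 0.5
(0.49587994384765627, 0.19995166015625, np.float64(0.276937760831055), 154.7742919921875, 52.6286735534668, 0.94, array([119., 120., 117.]))
(0.5859673461914062, -0.29621841430664064, np.float64(1.828378815389744), 147.1637420654297, 41.00661849975586, 0.63, array([189., 190., 186.]))
51.4
```

View pics/w9b.png

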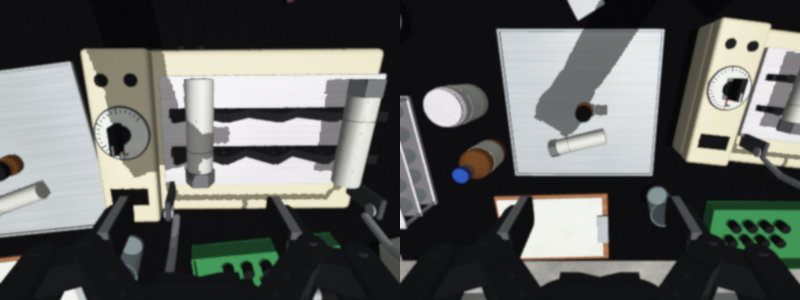

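The third tube was knocked to (0.586, -0.296), nearer the jar. I'll re-aim with a jar clearance check and place it in v2. There the tool will be tilted 0.5 rad about the tube axis, so the opening finger clears the tube in v1.

```bash
python3 - <<'E'
from fit import *
np.set_printoptions(precision=4,suppress=True)
p=np.load('p.npy')
o=(R.from_rotvec(-.5*np.array([np.cos(p[2]),np.sin(p[2]),0]))*R.from_rotvec(down(p[2]+np.pi/2)))
tz=o.as_matrix()[:,2];v=np.array(W(p,V[1]))
for z in(0,.15): print(ik(v+H*tz+[0,0,z],o.as_rotvec()),ik(v-.09*tz,o.as_rotvec()) is not None)
movep([.586,-.296,.20],down(1.828-np.pi/2))
d=snap('wrist','w10.png');t=near(tubes(d),(.586,-.296));print(t)
for n,z in(('jar',0),('jar',.05)):
    for r in (tip_of if z==0 else spot_in)('wrist',n)[:2]: print(n,z,r['score'],w(d,r['centre'],z if z==0 else .025)[:2])
j=w(d,tip_of('wrist','jar')[0]['centre'],0)[:2]
a=t[2]-np.pi/2;q=j-np.array(t[:2]);print('jar in jaw frame u,v',q@[np.cos(a),np.sin(a)],q@[-np.sin(a),np.cos(a)])
E
```

```text
[ 0.4532  0.5583 -0.2056  1.0949 -0.4146  0.6339] True
[ 0.4532  0.4372  0.0017  1.4232 -0.4146  0.6339] True
(0.585409912109375, -0.2992353820800781, np.float64(1.8287707328336629), 149.042236328125, 40.99283218383789, 0.76, array([150., 150., 146.]))
jar 0 0.72 [ 0.5069 -0.2782]
jar 0.05 0.86 [ 0.5077 -0.2768]
jar in jaw frame u,v -0.07053194534004313 0.04040454796273413
```

View pics/w10.png

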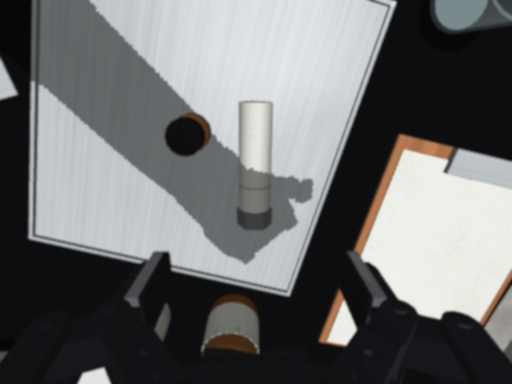

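The tube is at (255,165) and the jar at (187,134). The finger clears the jar by about 8 mm.

```bash
python3 - <<'E'
from fit import *
np.set_printoptions(precision=4,suppress=True)
p=np.load('p.npy')
if pick((.5854,-.2992),1.8288,'p3'): place(p,1,-.5)
movep(np.array(W(p,[-.06,0,.38])),down(p[2]+np.pi/2))
d=snap('wrist','w11.png')
for r in tip_of('wrist','tube1'):
    q=w(d,r['centre'],.15)-W(p,[0,0,.15]);cc,s=np.cos(p[2]),np.sin(p[2])
    print('in shaker',np.array([cc*q[0]+s*q[1],-s*q[0]+cc*q[1]]),round(r['score'],2))
print(get_state()['clock'])
E
```

```text
look (0.5855147705078125, -0.2982894287109375, np.float64(1.8278457337632943), 148.73193359375, 40.816429138183594, 0.92, array([152., 152., 148.]))
gap 0.40005901623319595
lift gap 0.4029726437849925 [ 0.7642  0.8889 -1.4772]
over gap 0.39874420064522714 [ 0.4515  0.4373  0.0021  1.423  -0.4148  0.6339]
seat True [-0.0001  0.0005  0.001 ] [0.1437 2.2071 1.9734] 0.4018378623019613
in shaker [-0.0053 -0.1038] 0.77
in shaker [-0.0479  0.0017] 0.74
in shaker [-0.0006  0.1004] 0.7
in shaker [-0.2328  0.0198] 0.66
in shaker [-0.0096 -0.0321] 0.57
62.8167
```

View pics/w11.png

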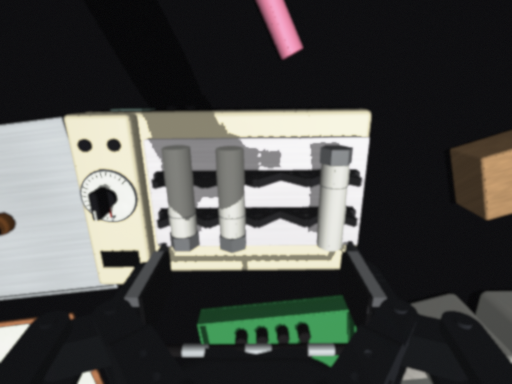

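The three tubes lie in v1, v2 and v4, across both combs. I'll check their lengthwise centring from mask extents, then bring the bar down.

```bash
python3 - <<'E'
from fit import *
np.set_printoptions(precision=4,suppress=True)
p=np.load('p.npy')
d=snap('wrist')
for r in silhouettes('wrist','tube1'):
    ys,xs=np.nonzero(r['mask']);c=r['centre'];m=min(range(4),key=lambda i:np.linalg.norm(proj(d,W(p,V[i]))-c))
    print(m+1,round(r['score'],2),ys.min(),ys.max(),'model',[proj(d,W(p,[x,V[m][1],.15]))[1].round(1) for x in(-.07,.07)],'mid col',xs.mean().round(1),proj(d,W(p,V[m])).round(1))
o=down(p[2]+np.pi/2);g=np.array(W(p,rod(1.4,0,.042)))
movep(g+[0,0,.10],o)
print('hit',move_l(g-[0,0,OFF],velocity=.08,until_force=10)); grab(60);s=get_state();print(s['finger_gap'],s['contact_force'])
bar_arc(p,1.4,.08,9)
s=get_state();print(s['finger_gap'],s['contact_force'])
g=np.array(W(p,rod(-.06,0,.042)))
print(move_l(g-[0,0,OFF],velocity=.03,until_force=25))
s=get_state();print(s['finger_gap'],s['contact_force'],s['position'],np.array(W(p,rod(0,0,.042)))-[0,0,OFF])
let_go();q=np.array(get_state()['position']);move_l(q+[0,0,.10],velocity=.12)
movep(np.array(W(p,[-.05,-.03,.38])),o)
snap('wrist','w12.png');snap('scene','s12.png');print(get_state()['clock'],get_state()['contact_force'])
a=cv2.imread('pics/w12.png');b=cv2.resize(cv2.imread('pics/s12.png')[60:258,200:464],(512,384),interpolation=2)
cv2.imwrite('pics/f.png',cv2.resize(np.hstack([a,b]),(800,300)))
E
```

```text
1 0.86 146 253 model [np.float64(152.7), np.float64(249.8)] mid col 180.2 [180.6 204.1]
2 0.8 146 253 model [np.float64(152.7), np.float64(249.9)] mid col 230.9 [231.  204.1]
3 0.77 0 59 model [np.float64(152.8), np.float64(249.9)] mid col 280.3 [281.5 204.1]
4 0.69 146 252 model [np.float64(152.8), np.float64(250.0)] mid col 333.2 [332.  204.2]
hit False
0.3250192075390402 [1.6918 4.6079 2.3781]
0.3101571996922611 [ 28.3851  -1.013  -25.4485]
True
0.3122043642991962 [ 0.6053 -4.9346 -0.0678] [0.4764 0.2159 0.1927] [0.472  0.2155 0.197 ]
71.475 [ 0.8381 -0.5821  0.2401]
```

View pics/f.png

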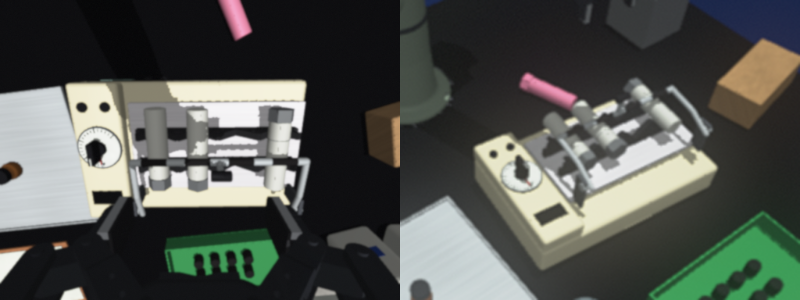

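```bash
python3 - <<'E'
from fit import *
np.set_printoptions(precision=4,suppress=True)
p=np.load('p.npy')
d=snap('wrist');e=snap('scene')
for c,D in(('wrist',d),('scene',e)):
    for r in tip_of(c,'bar_grip')[:2]: print(c,round(r['score'],2),r['centre'])
    for th in(0,.1,.2,.3,.4): print(th,proj(D,W(p,rod(th,0,.042))).round(1),'rod mid',proj(D,W(p,rod(th,0,0))).round(1))
i=cv2.imread('pics/w12.png')[150:270,150:410];cv2.imwrite('pics/g.png',cv2.resize(i,None,fx=3,fy=3,interpolation=2))
E
```

```text
wrist 0.76 [282.4, 227.1]
0 [282.6 216.5] rod mid [279.7 203. ]
0.1 [283.3 225.9] rod mid [280.4 208. ]
0.2 [284.  236.5] rod mid [281.1 214.1]
0.3 [284.5 248. ] rod mid [281.7 221.2]
0.4 [285.  260.3] rod mid [282.3 229.3]
scene 0.86 [346.2, 127.1]
scene 0.54 [334.0, 176.1]
0 [344.3 126. ] rod mid [341.7 136.3]
0.1 [346.3 124.4] rod mid [342.9 134. ]
0.2 [348.6 123.3] rod mid [344.2 132. ]
0.3 [351.1 122.5] rod mid [345.8 130.2]
0.4 [353.8 122.2] rod mid [347.6 128.8]
```

View pics/g.png

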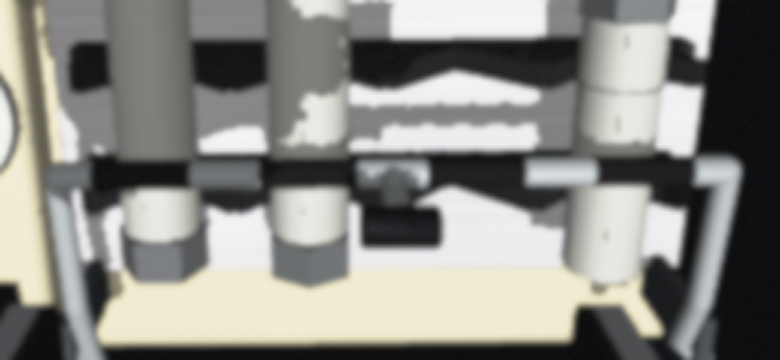

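The bar is at about 0.10 rad, not fully down: grip row 225–227 against 216 expected at 0. I'll press on the grip's top with shut fingers.

```bash
python3 - <<'E'
from fit import *
np.set_printoptions(precision=4,suppress=True)
p=np.load('p.npy');o=down(p[2]+np.pi/2)
g=np.array(W(p,[.004,0,.216]))
grab(20);movep(g+[0,0,.06],o)
print(move_l([g[0],g[1],.231],velocity=.05,until_force=30),get_state()['contact_force'])
print(move_l([g[0],g[1],.218],velocity=.02,until_force=30))
s=get_state();print(s['position'],s['contact_force'])
move_l(g+[0,0,.08],velocity=.1);let_go()
movep(np.array(W(p,[-.05,-.03,.38])),o)
d=snap('wrist','w13.png');e=snap('scene','s13.png')
for c,D in(('wrist',d),('scene',e)):
    for r in tip_of(c,'bar_grip')[:2]: print(c,round(r['score'],2),r['centre'])
print(get_state()['clock'])
for th in(0,.05,.1):print(proj(d,W(p,rod(th,0,.042))).round(1),proj(d,W(p,rod(th,0,0))).round(1))
i=cv2.imread('pics/w13.png')[120:270,60:410];cv2.imwrite('pics/g2.png',cv2.resize(i,None,fx=2.25,fy=2.25,interpolation=2))
E
```

```text
False [0.0215 0.0305 0.0018]
True
[0.4757 0.2152 0.2241] [-2.0224 -0.5919  6.5843]
wrist 0.94 [283.0, 216.8]
wrist 0.42 [277.3, 187.3]
scene 0.59 [342.9, 125.6]
76.8917
[282.1 214.7] [279.2 201.3]
[282.4 219.2] [279.5 203.7]
[282.8 224. ] [279.9 206.3]
```

View pics/g2.png

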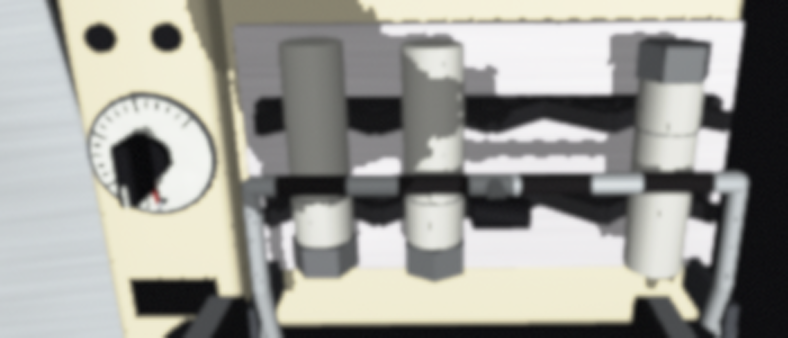

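The press stopped hard at z = 0.224, which is the grip's top height at the stop. The rod (row 202) and grip (row 217) fit 0 to 0.03 rad, the tubes haven't moved, and the hand is still on zero. Handing in.

```bash
python3 -c "
from cell import *
sign_off()"
```

```text
the job is handed in; nothing more can be done
```

I got the shaker ready and handed the job in at about 77 s of the 210 s allowed; no verdict is reported. Only three tubes were in the tray, and the pink look-alike was left alone.

- **Bar up:** I swung it from about 0.3 to 1.4 rad by the grip.
- **Counter:** I turned it back about 3.2 rad in two grips. The last pictures show the hand on the zero line at the pin.
- **Tubes:** They lie in cradles v4, v1 and v2, in the order I placed them. The third had been knocked about 6 cm towards the jar, so I found it again and picked it from there. For v2 I tilted the tool so the opening finger would miss the tube in v1. The last view shows all three across both combs. The mask ends put their middles within a few millimetres of centre, but the network's point estimate for the v2 tube read 9.6 mm off, still inside the 15 mm limit.
- **Bar down:** The first try stopped early, at about 0.10 rad by the camera. I then pressed on the grip's top with shut fingers until it met the stop, at the expected height of 224 mm. The pictures then put the bar at about 0 to 0.03 rad.
- **Bystanders:** I saw no contact with any of them. I didn't take a last picture of the beaker, bottle and canister.

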